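Load the parts insert and latch the cabinet's tray

TASK

Gently set the small blue parts insert with the upright grip tab down flat in the pulled-out metal tray on top of the small-parts cabinet. Then press the tray's front gently straight in until it meets its firm stop and let go, so that the push-push latch holds it in. Make sure it has stayed in (press again if it came back out), and leave the insert in it and the other things on the bench where they are.

Things in the scene. Friction and masses are not known exactly. Their poses are not given: they have to be found in the camera images.
- insert_center (a point): Loose blue insert: open box 54 (x) by 90 mm (y), walls 3 mm thick, 35 mm high, about 0.2 to 0.45 kg with its bolts. Over its middle stands a grip tab, 36 mm long (x), 12 mm thick (y), rising from the rim to 71 mm above the underside: pinch it across the 12 mm, above the rim. This point is the insert's centre, 35.5 mm above its underside, below the tab's middle; axes of the insert, z up.
- unit: Fixed grey steel cabinet, 195 mm deep (x), 150 mm wide (y). Deck 100 mm above the bench; a roofed latch housing, 152 mm high, covers it from 50 mm behind the origin on. Origin on the bench below the middle of the tray's box as it stands at joint 0. Its x axis is the way the tray is pushed in. Pressing cabinet or tray with over 30 N damages it.
- tray (a joint): How far the tray stands out (m), along the cabinet's -x. Starts fully out at 0.062. A spring pushes it out: 4 N when out, 8 N when in, plus damping of 30 N per m/s. Latched, it rests anywhere from -0.012 to 0.014 (the latch's place is adjustable and not known). Let go before it has caught, it comes fully out again within a second.
- housing (a point): Middle of the latch housing's roof. Push-push latch inside: press the tray to its stop, which is felt as a spring of 10 N per mm beginning about 10 mm farther in than the resting place, by when the latch has caught; a push of 12 to 20 N in all is enough. Let go, the tray springs back those 10 mm or so and stays. Pressed to the stop a second time and let go, it unlatches and comes out.
- tray_front (a point): Middle of the aluminium tray's flat front face, 130 mm wide and 46 mm high (100 to 146 mm above the bench): push here, along the cabinet's x. Moves with the tray; axes of the cabinet.
- tray_floor (a point): Middle of the inner floor of the tray's open-topped box, 106 mm above the bench, 38 mm behind the front face. Inside 60 (x) by 96 mm (y), walls 35 mm high above the floor, 4 mm thick (front 8 mm). The insert fits with 3 mm to spare on every side, either way round. Moves with the tray; axes of the cabinet.
- open_bin: Bystander: an open blue bin of plain box shape without a grip tab, 62 by 92 by 45 mm. Origin under its centre. Leave it alone.
- carton: Bystander: a cardboard box 110 by 90 by 60 mm. Origin under its centre. Leave it alone.
- tape: Bystander: a black roll of tape lying flat, 100 mm across, 25 mm high. Origin under its centre. Leave it alone.
Mind the look-alikes: they are no part of the job. What is shaped like the part that bears insert_center but pink is not meant.

How it is judged:
On the way, in this order (a step that is already met when the one before it is completed fails the run):
1. the insert sits flat in the tray while the tray is out (value of joint tray above 0.045 m and z of insert_center in the frame of tray_floor below 0.0395 m and horizontal distance between insert_center and tray_floor below 0.009 m and angle between insert_center's own z axis and vertical below 0.08 rad and contact force between each of the fingers, the arm and insert below 0.1 N), for 0.2 s.
2. the tray is pressed in (value of joint tray below 0.018 m), for 0.05 s.
At the end, for the whole second after the job is handed in: The tray is held in by its latch alone, at rest and untouched (joint below 0.018 m), with the insert lying flat on the tray's floor (within 4 mm of the floor, 9 mm of its middle and 0.08 rad of level) (value of joint tray below 0.018 m and z of insert_center in the frame of tray_floor below 0.0395 m and horizontal distance between insert_center and tray_floor below 0.009 m and angle between insert_center's own z axis and vertical below 0.08 rad and contact force between each of the fingers, the arm and unit below 0.1 N and velocity of joint tray between -0.01 and 0.01 m/s).
It fails at once if the cabinet or its tray is pressed with more than 30 N by the robot (contact force between any of the fingers, the arm and unit above 30 N).
It fails at once if the insert is slammed or dropped into the tray (over 100 N between them) (contact force between insert and unit above 100 N).
It fails at once if the tray is pushed in by the insert instead of by its own front (value of joint tray below 0.04 m and contact force between any of the fingers, the arm and insert above 1 N).
It fails at once if a bystander is moved by more than 30 mm (distance of any of open_bin, carton, tape from where it was at the start of the episode above 0.03 m).
It also fails if it takes over 54 s, if anything falls off the work surface, if the arm or the gripper's body presses on something with over 40 N, if the wrist force passes 120 N, or if a joint passes its speed limit or range.

ROBOT

A 6-joint arm with a two-finger parallel gripper is mounted at the origin on the work surface. World frame = base frame: x ahead of the robot, y to its left, z up, the work surface at z = 0. Lengths are in m, angles in rad, forces in N, time in s.
With the tool pointing down it reaches from about 0.325 to 0.775 m from the base axis. Payload 5.5 kg.
Tool frame: the origin (TCP) lies between the finger pads; the fingertips stand 8 mm ahead of it and the grasp point (between the pads) lies 11 mm behind it (tcp_to_tips is the distance from the TCP to the fingertips, in m); z points along the fingers, y is the line along which they close (so a half turn about z gives the same grasp; the last joint's range is limited). The gripper opens to 88 mm and grips with 3 to 60 N. Pads are 20 mm wide; open, the fingers measure 115 mm over their backs; the gripper's body (75 mm by 178 mm) begins 61 mm behind the grasp point.
Start: joints at [-1.244, 0.091, 1.231, -0, 1.82, -0.057], TCP at [0.225, -0.556, 0.231] pointing down, gripper open.
Joint ranges: [-2.87, 2.87], [-0.86, 2.18], [0.17, 2.46], [-1.51, 4.65], [0.06, 2.69], [-2.65, 2.65]. Speed limits (rad/s): [2.57, 2.57, 3.01, 3.14, 3.14, 3.14].

INTERFACE

Orientations are given as a unit quaternion [w, x, y, z].
In Python, from bench import * gives the robot as it stands. Calls block until the motion is done:
- move_to(position, orientation): joint-space move of the TCP to a pose.
- move_l(position, speed=0.15, orientation=None): straight line of the TCP; orientation=None keeps the orientation; speed is the mean speed in m/s.
- movej(angles): joint-space move.
- gripper_open() and close(): open the fingers fully, or close them until they stop; the grip force is fixed at half the most.
- hold(seconds).
- inverse_kinematics(position, orientation): joint angles nearest the present ones, or None.
- state(): the state.
- get_image(name): name is "scene" or "top" or "wrist"; returns a dict with "frame" (384x512x3 uint8, blue, green, red), "depth" (384x512 float32, m along the optical axis (not along the pixel's ray), 0 where there is no reading), "camera_matrix" (3x3 intrinsics, pixels), "view" (4x4, takes a point from world to camera coordinates). Camera axes: x right, y up, looking along -z (the intrinsics and any distortion apply to the point x, -y, -z); pixel columns grow to the right and rows downward; lengths in m; the calibration is good to about 2 mm. A picture is of the moment at which its call begins.
A pose or a line that the arm cannot do raises IKError and nothing moves.
- job_done(): hands the job in; it is judged then, once.
The state is a dict: "time": time; "joint_pos": joint angles; "dq": joint speeds; "joint_torque": joint torques, N m; "ee_pos": TCP position; "ee_rot": TCP orientation; "ft_force": force on the tool from outside, world axes, zero at the start; "moment": the same for the moment, N m; "finger_gap": finger opening in m; "finger_force": force on a finger pad.
Only numpy, scipy, OpenCV 4.12 (cv2) and the standard library are available. Lean on these libraries where they do the work, as an engineer would, in place of code of your own. Each camera call takes 0.05 s, during which the arm holds its last target. There are 200 camera calls.

## Working session

There is one attempt and no reset: what is moved stays moved. The work goes in short steps, each a Python script; the robot and the scene stay as the last script left them, time stands still between calls to the robot, and variables do not carry over. Pictures are saved under pics/ and viewed, at most 10 in all, crops included, and the job is handed in when it is done.

```bash
mkdir -p pics
cat > h.py <<'E'
from bench import *
import numpy as np, cv2
def cloud(im):
    d=im["depth"]; K=np.array(im["camera_matrix"]); V=np.array(im["view"])
    v,u=np.mgrid[:d.shape[0],:d.shape[1]]
    x=(u-K[0,2])/K[0,0]*d; y=(v-K[1,2])/K[1,1]*d
    P=np.stack([x,-y,-d,np.ones_like(d)],-1)@np.linalg.inv(V).T
    P=P[...,:3]; P[d<=0]=np.nan
    return P
E
python3 - <<'E'
from h import *
a=get_image("scene");b=get_image("top")
np.savez("a.npz",**{k+n:np.array(i[k]) for n,i in(("s",a),("t",b)) for k in i if k in("frame","depth","camera_matrix","view")})
print([k for k in a], a["camera_matrix"],b["view"],a["view"])
cv2.imwrite("pics/s.png",a["frame"]);cv2.imwrite("pics/t.png",b["frame"])
print(state())
E
```

```text
['frame', 'depth', 'camera_matrix', 'view'] [[349.61070377   0.         252.89814381]
 [  0.         349.61070377 192.84944577]
 [  0.           0.           1.        ]] [[-0.021228   -0.9997618  -0.00507138  0.0548399 ]
 [ 0.99321736 -0.02166851  0.11423549 -0.60865354]
 [-0.11431817 -0.002612    0.99344076 -0.97025412]
 [ 0.          0.          0.          1.        ]] [[ 0.22323551  0.97470346  0.01091226 -0.17559264]
 [-0.60177011  0.12899882  0.78818274  0.25564939]
 [ 0.76683677 -0.18251705  0.61534453 -1.49405438]
 [ 0.          0.          0.          1.        ]]
{'time': 0.1, 'joint_pos': array([-1.24371715e+00,  9.18234258e-02,  1.23174599e+00, -1.99763278e-06,
        1.81976132e+00, -5.66940641e-02]), 'dq': array([-0.00174531, -0.00147462, -0.00382194,  0.00022762,  0.00098691,
       -0.00161704]), 'joint_torque': array([ 3.16730599e-03, -4.47858667e+01, -4.07568204e+01,  6.99998229e-02,
        2.84687552e-02, -1.27053650e-04]), 'ee_pos': array([ 0.22457958, -0.55613477,  0.22960705]), 'ee_rot': array([-8.60982418e-04,  9.81645859e-01,  1.90710914e-01, -1.18089926e-04]), 'ft_force': array([ 0.78388703, -0.02622141,  0.22758606]), 'moment': array([-0.00522842, -0.04527723, -0.04331889]), 'finger_force': 0.0, 'finger_gap': 0.08774745579492524}
```

View pics/s.png

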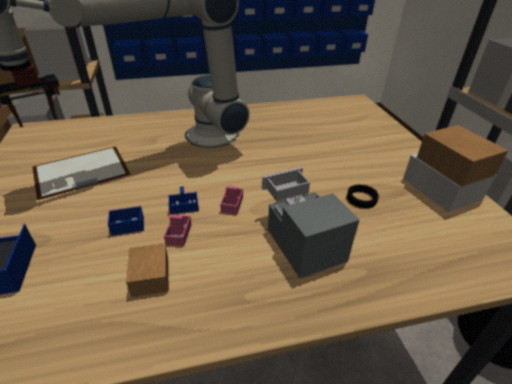

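View pics/t.png

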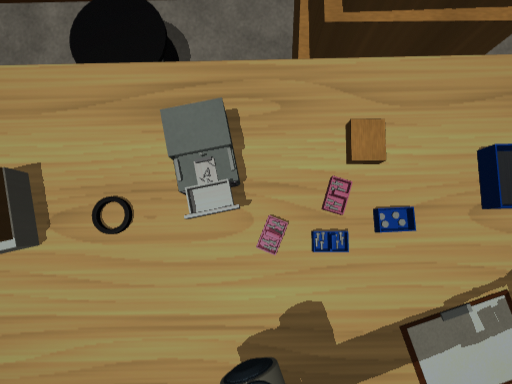

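The scene shows the blue tabbed insert in the top view at about (330,240), with the plain open bin at (394,219) and the pink look-alikes at (273,233) and (337,195). The tray box is at about (210,197) and its front edge runs from (186,216) to (239,207).

Run:
```python
from h import *
Z=np.load("a.npz")
g=lambda n:{k:Z[k+n] for k in("frame","depth","camera_matrix","view")}
T=g("t");P=cloud(T);F=T["frame"].astype(int)
def rect(m,name):
    p=P[m]; r=cv2.minAreaRect((p[:,:2]*1000).astype(np.float32)); print(name,m.sum(),r,np.nanpercentile(p[:,2],[5,50,95]).round(4))
hsv=cv2.cvtColor(T["frame"],cv2.COLOR_BGR2HSV)
roi=np.zeros(P.shape[:2],bool);roi[222:258,304:356]=1
blue=roi&(P[...,2]>0.02)&(P[...,2]<.1)
rect(blue,"insert");rect(roi&(P[...,2]>0.026)&(P[...,2]<.05),"rim")
rect(roi&(P[...,2]>.055),"tab"); print(np.nanmean(P[roi&(P[...,2]>.055)],0))
roi[:]=0;roi[145:225,160:250]=1
rect(roi&(P[...,2]>.148)&(P[...,2]<.16),"x")
roi[:]=0;roi[85:165,150:250]=1
rect(roi&(P[...,2]>.14)&(P[...,2]<.16),"housing")
roi[:]=0;roi[178:225,170:250]=1
m=roi&(P[...,2]>.132)&(P[...,2]<.15);rect(m,"trayrim")
rect(roi&(P[...,2]>.09),"tray all")
m=roi&(P[...,2]>.103)&(P[...,2]<.110);rect(m,"floor");
crop=T["frame"][140:260,160:360];cv2.imwrite("pics/c.png",cv2.resize(crop,None,fx=4,fy=4,interpolation=cv2.INTER_CUBIC))
```

```text
insert 307 ((462.64801025390625, -150.77609252929688), (90.64642333984375, 51.229637145996094), 88.78462219238281) [0.0245 0.0358 0.072 ]
rim 191 ((462.64801025390625, -150.77609252929688), (90.64642333984375, 51.229637145996094), 88.78462219238281) [0.027  0.0348 0.0446]
tab 87 ((463.69757080078125, -150.00881958007812), (11.856093406677246, 34.96625518798828), 86.12833404541016) [0.0582 0.0708 0.0733]
[ 0.46418    -0.14937854  0.06928466]
x 351 ((623.458984375, 164.0401611328125), (182.72296142578125, 127.6341552734375), 13.693272590637207) [0.1493 0.1521 0.1545]
housing 3047 ((741.8125610351562, 179.27871704101562), (116.02051544189453, 150.2117462158203), 10.152570724487305) [0.1497 0.1522 0.1547]
trayrim 416 ((573.1983642578125, 148.5108642578125), (72.28479766845703, 129.6678009033203), 10.346940994262695) [0.1353 0.1431 0.1477]
tray all 1832 ((579.1031494140625, 154.9619903564453), (100.68170166015625, 150.0771484375), 2.6167404651641846) [0.0993 0.107  0.1459]
floor 991 ((576.8893432617188, 153.151123046875), (95.92820739746094, 141.29115295410156), 2.0719358921051025) [0.1038 0.1063 0.1091]
```

View pics/c.png

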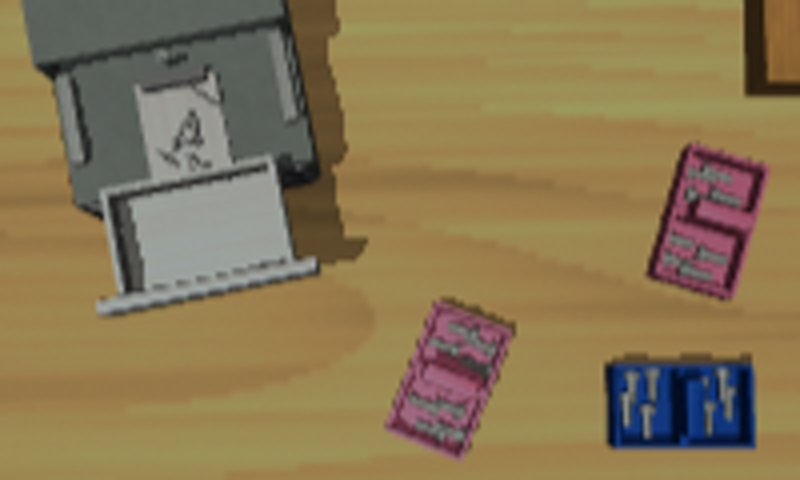

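The crop confirms the empty tray, pulled out, with the cabinet yawed about 10°. The insert is almost square to the world axes. Next I'll take wrist views over the tray and the insert to refine both positions.

```bash
cat >> h.py <<'E'
def q(yaw): return [0,np.cos(yaw/2),np.sin(yaw/2),0]
def rect(P,m,name):
    p=P[m]; r=cv2.minAreaRect((p[:,:2]*1000).astype(np.float32)); print(name,m.sum(),np.array(r[0]).round(1),np.array(r[1]).round(1),round(r[2],2),np.nanpercentile(p[:,2],[5,50,95]).round(4))
E
python3 - <<'E'
from h import *
move_to([.50,.135,.36],q(.18)); hold(.2)
a=get_image("wrist"); P=cloud(a)
cv2.imwrite("pics/w1.png",a["frame"])
np.savez("w1.npz",P=P,F=a["frame"])
D=np.hypot(P[...,0]-.574,P[...,1]-.149)
m=(P[...,2]>.132)&(P[...,2]<.149)&(D<.09);rect(P,m,"trayrim")
print(state()["time"])
move_to([.40,-.15,.25],q(-.02)); hold(.2)
a=get_image("wrist"); P=cloud(a)
cv2.imwrite("pics/w2.png",np.hstack([cv2.imread("pics/w1.png"),a["frame"]])[:, :])
im=cv2.imread("pics/w2.png");cv2.imwrite("pics/w2.png",cv2.resize(im,(800,300)))
D=np.hypot(P[...,0]-.463,P[...,1]+.15)
rect(P,(P[...,2]>.02)&(D<.065),"insert")
m=(P[...,2]>.062)&(D<.04);rect(P,m,"tab")
np.savez("w2.npz",P=P,F=a["frame"])
print(state()["time"],state()["ee_pos"],state()["joint_pos"])
E
```

```text
trayrim 1543 [573.1 149.8] [ 70.8 129.2] 10.24 [0.1345 0.1425 0.1472]
3.0167
insert 26262 [ 453.  -149.8] [116.4  74.1] 89.01 [0.3281 0.3408 0.3556]
tab 4044 [ 449.8 -143.1] [58.6 41.1] 16.81 [0.0713 0.3392 0.3414]
4.4917 [ 0.40049905 -0.14943881  0.25031147] [-4.36810583e-01 -3.68360834e-01  1.61354436e+00  7.56218869e-05
  1.89602175e+00  1.15245104e+00]
```

View pics/w2.png

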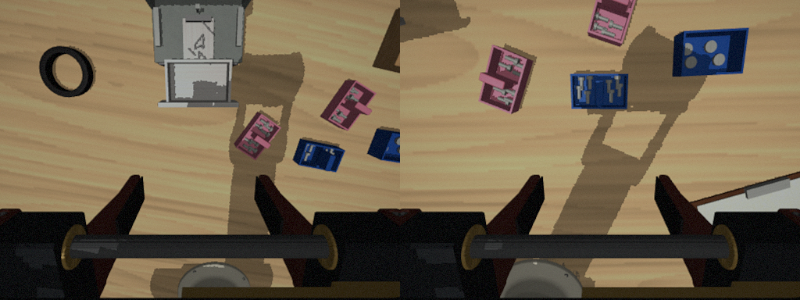

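The left half shows the tray centred ahead of the gripper, and the right half shows the blue insert ahead with its way clear. The insert fit picked up gripper pixels, so I'll recompute it and then grasp.

Run:
```python
from h import *
Z=np.load("w2.npz");P=Z["P"];D=np.hypot(P[...,0]-.463,P[...,1]+.15)
rect(P,(P[...,2]>.02)&(P[...,2]<.1)&(D<.062),"insert")
m=(P[...,2]>.055)&(P[...,2]<.1)&(D<.04);rect(P,m,"tab")
x,y=np.nanmean(P[m],0)[:2];print(x,y)
r=cv2.minAreaRect((P[(P[...,2]>.02)&(P[...,2]<.1)&(D<.062)][:,:2]*1000).astype(np.float32))
c=(np.array(r[0])/1000); c=(c+[.4637,-.1497])/2
if np.hypot(*(c-[.4637,-.1500]))>.005: raise SystemExit("check")
print(c)
move_to([c[0],c[1],.13],q(-.02)); move_l([c[0],c[1],.049],.1); hold(.2)
print(state()["ee_pos"],state()["ft_force"])
close(); hold(.3); s=state(); print(s["finger_gap"],s["finger_force"],s["ft_force"],s["time"])
```

```text
insert 1166 [ 463.6 -149.6] [90.1 52.9] 88.94 [0.0227 0.0355 0.0719]
tab 350 [ 463.5 -149.3] [11.3 34.8] 89.09 [0.0694 0.0712 0.0725]
0.463940058357377 -0.14941756256705507
[ 0.46363235 -0.14967394]
[ 0.46405565 -0.1498687   0.04978422] [ 0.17979452 -0.45051315 -0.88211905]
0.011845127107839196 30.000013411045074 [-0.29859887 -0.89863513 -0.74619399] 7.7
```

Run:
```python
from h import *
p=state()["ee_pos"]; move_l([p[0],p[1],.24],.15); hold(.2); print(state()["ft_force"],state()["finger_gap"])
move_to([.5751,.1495,.24],q(.179)); move_l([.5751,.1495,.212],.1);hold(.3)
a=get_image("wrist");b=get_image("top")
P=cloud(a);Pt=cloud(b);np.savez("w3.npz",P=P,F=a["frame"],Pt=Pt,Ft=b["frame"])
D=np.hypot(P[...,0]-.575,P[...,1]-.15)
rect(P,(P[...,2]>.132)&(P[...,2]<.149)&(D<.09),"trayrim")
rect(P,(P[...,2]>.165)&(P[...,2]<.205)&(D<.09),"insert")
D=np.hypot(Pt[...,0]-.575,Pt[...,1]-.15)
rect(Pt,(Pt[...,2]>.165)&(Pt[...,2]<.205)&(D<.07),"insert top")
cv2.imwrite("pics/w3.png",np.hstack([a["frame"][:300,106:406],cv2.resize(b["frame"][150:250,160:260],(300,300))]))
print(state()["time"],state()["ee_pos"])
```

```text
[-0.74972023 -0.10092695 -3.13492978] 0.011955944443991388
trayrim 1273 [573.2 150.2] [ 72.1 129.7] 10.37 [0.1346 0.1411 0.1459]
insert 9418 [575.9 150.2] [53.1 90.5] 10.34 [0.1665 0.1793 0.1994]
insert top 112 [558.  133.2] [ 46.  103.7] 40.93 [0.1664 0.1919 0.2005]
11.375 [0.57520147 0.14956933 0.21240832]
```

View pics/w3.png

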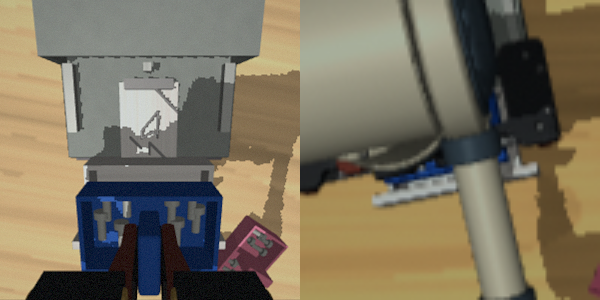

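The wrist view shows the insert held level just above the tray, and the fit puts them within 1 mm of each other. I'll lower it under force watch.

Run:
```python
from h import *
x,y=.5747,.1498; move_l([x,y,.2],.1); f0=state()["ft_force"]; z=.2; n=0
while z>.150:
    z-=.003 if z>.162 else .001
    move_l([x,y,z],.05); f=state()["ft_force"]-f0
    if abs(f[2])>3 or np.hypot(*f[:2])>4: print("contact",z,f); break
hold(.1);s=state();print(z,s["ee_pos"],s["ft_force"]-f0,s["time"])
np.save("f0.npy",f0)
```

```text
contact 0.15399999999999997 [-1.78282674 -0.89954764  6.21257187]
0.15399999999999997 [0.57479596 0.14981239 0.15500912] [-1.98647797 -0.43698538  9.14514441] 16.7417
```

Run:
```python
from h import *
gripper_open(); hold(.1); print(state()["time"])
move_l([.5747,.1498,.25],.2); 
u=np.array([np.cos(.179),np.sin(.179)])
p=np.array([.5752,.1503])-.15*u   # clear of the front
move_to([p[0],p[1],.26],q(.179)); hold(.2)
a=get_image("wrist");P=cloud(a)
D=np.hypot(P[...,0]-.575,P[...,1]-.15)
m=(P[...,2]>.167)&(P[...,2]<.19)&(D<.03);rect(P,m,"tab")
rect(P,(P[...,2]>.132)&(P[...,2]<.149)&(D<.09),"rim")
cv2.imwrite("pics/w4.png",a["frame"]);print(state()["time"],state()["ee_pos"])
```

```text
18.075
tab 568 [566.2 148.8] [20.2 11.9] 10.29 [0.173  0.177  0.1785]
rim 3735 [562.6 148.5] [ 51.7 129.7] 10.27 [0.1347 0.1422 0.1472]
19.6083 [0.42837847 0.12368843 0.25912378]
```

View pics/w4.png

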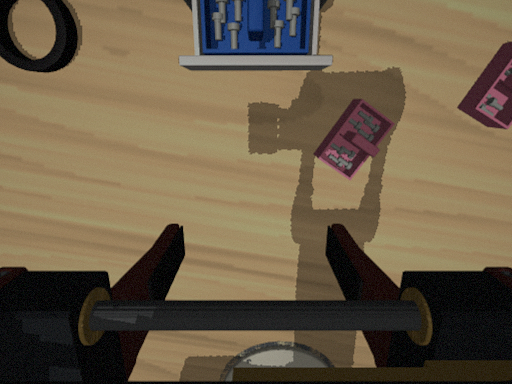

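The tab top is at 0.177 m, so the insert is seated flat (picture: insert inside the tray at (256,25), front face at row 62). Now I'll push the front.

```bash
cat > push.py <<'E'
from h import *
import sys
start=float(sys.argv[1])
u=np.array([np.cos(.179),np.sin(.179)]);c=np.array([.5752,.1503]);U=np.r_[u,0]
pt=lambda d,z=.126:np.r_[c+d*u,z]
close(); move_l(pt(-.085),.15); hold(.2); f0=state()["ft_force"]
F=lambda:-(state()["ft_force"]-f0)@U
move_l(pt(-.056),.05); move_l(pt(start),.05); print("at",start,F(),state()["time"])
d=start; log=[]
while d<.045:
    f=F(); log.append((round(d*1000,1),round(f,1)))
    if f>14.5: break
    d+=.001 if f<10 else .0004
    move_l(pt(d),.05)
hold(.15); print(log[-14:],F(),(state()["ee_pos"][:2]-c)@u,state()["time"])
move_l(pt(d-.06),.08); move_l(pt(-.15,.26),.25); gripper_open(); hold(.2)
a=get_image("wrist");P=cloud(a)
D=np.hypot(P[...,0]-.63,P[...,1]-.16)
s=(P[...,:2]-c)@u
m=(P[...,2]>.125)&(P[...,2]<.149)&(D<.12)&(s<.06);rect(P,m,"rim"); print("front s",np.nanpercentile(s[m],1),"travel",np.nanpercentile(s[m],1)+.038)
m=(P[...,2]>.165)&(P[...,2]<.19)&(D<.12);rect(P,m,"tab");print(np.nanmedian(s[m]))
cv2.imwrite("pics/w5_%d.png"%(state()["time"]),a["frame"]);print(state()["time"],state()["ft_force"])
E
python3 push.py -.003; ls pics
```

```text
at -0.003 6.86513619116959 24.2333
[(4.0, np.float64(8.1)), (5.0, np.float64(8.5)), (6.0, np.float64(7.7)), (7.0, np.float64(8.7)), (8.0, np.float64(8.9)), (9.0, np.float64(8.1)), (10.0, np.float64(8.4)), (11.0, np.float64(9.0)), (12.0, np.float64(8.0)), (13.0, np.float64(8.1)), (14.0, np.float64(9.3)), (15.0, np.float64(12.6)), (15.4, np.float64(14.1)), (15.8, np.float64(14.7))] 14.748277517643677 0.013256939960578269 29.3833
rim 323 [588.6 152.9] [  1.1 127.8] 10.27 [0.1255 0.1282 0.1306]
front s 0.013147569390580257 travel 0.05114756939058025
tab 0 [0. 0.] [0. 0.] 0.0 nan
nan
32.7417 [-0.22431029 -0.15658096  0.38574651]
c.png
s.png
t.png
w1.png
w2.png
w3.png
w4.png
w5_32.png
  return np.nanmean(a, axis, out=out, keepdims=keepdims)
  return np.nanmean(a, axis, out=out, keepdims=keepdims)
```

Run:
```python
from h import *
move_to([.45,-.05,.28],q(.179)); hold(.3)
b=get_image("top");P=cloud(b);u=np.array([np.cos(.179),np.sin(.179)]);c=np.array([.5752,.1503]);s=(P[...,:2]-c)@u
D=np.hypot(P[...,0]-.62,P[...,1]-.16)
m=(P[...,2]>.165)&(P[...,2]<.19)&(D<.08);rect(P,m,"tab");print("tab s",np.nanmedian(s[m]))
m=(P[...,2]>.13)&(P[...,2]<.149)&(D<.09)&(s<.025);rect(P,m,"front");print("travel",np.nanpercentile(s[m],2)+.038,state()["time"])
cv2.imwrite("pics/t2.png",cv2.resize(b["frame"][90:240,150:350],None,fx=4,fy=4))
```

```text
tab 94 [625.6 158.5] [36.1 12.4] 10.19 [0.1686 0.1766 0.1792]
tab s 0.05056999098686253
front 268 [594.2 152.2] [ 11.7 128.8] 10.11 [0.1329 0.1452 0.1483]
travel 0.0515855369505467 33.825
```

View pics/t2.png

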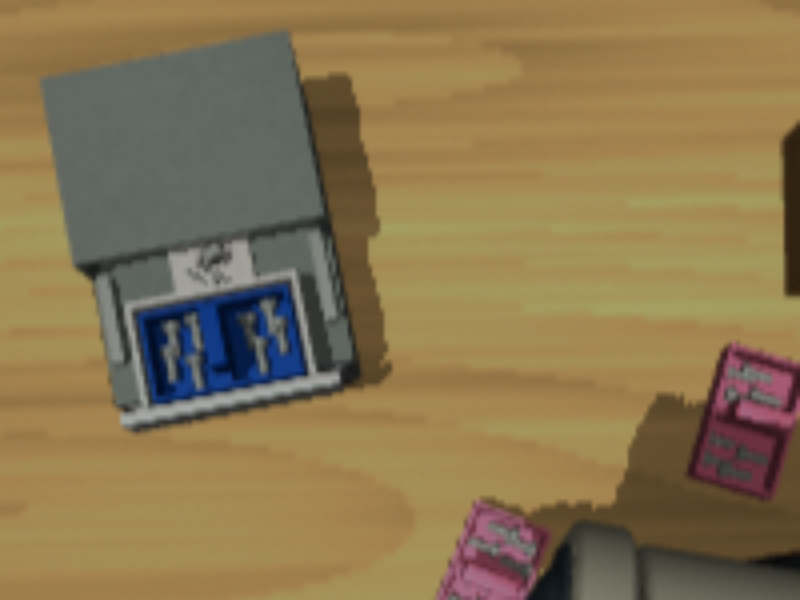

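The tray is still in after more than 3 s, with joint ≈ 0.011. The insert lies level in it around (225,345), and the bystanders I can see are undisturbed.

```bash
python3 -c "
from bench import *
print(job_done())"
```

```text
the job is handed in; nothing more can be done
None
```

The blue insert is lying flat in the tray, the latch is holding the tray in (about 11 mm out, under the 18 mm limit) after one push to about 15 N, and the job is handed in; no verdict came back.

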